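# Shut the panel carrier and hold the miniature up to the inspection camera

### The arm

A 6-joint arm with a two-finger parallel gripper is mounted at the origin on a cart in front of the work surface, level with it; the furniture and walls round the work are solid. World frame = base frame: x ahead of the robot, y to its left, z up, the work surface at z = 0. Lengths are in mm, angles in rad, forces in N, time in s.
With the tool pointing down it reaches from about 350 to 800 mm from the base axis. Payload 7.3 kg.
Tool frame: the origin (TCP) lies at the centre of the arm's flange, where the gripper is bolted on; the fingertips stand 173 mm ahead of it and the grasp point (between the pads) lies 155 mm ahead of it (robot.tip_extent is the distance from the TCP to the fingertips, in mm); z points along the fingers, y is the direction in which the jaws open and shut (so a half turn about z gives the same grasp; the last joint's range is limited). The gripper opens to 85 mm and grips with 20 to 120 N. Pads are 22 mm wide; open, the fingers measure 114 mm over their backs; the gripper's body (76 mm by 85 mm) begins 54 mm behind the grasp point. The pads swing forward as they close: fully open they stand 13 mm farther back than shut.
Start: joints at [-1.484, 0.342, 1.524, -0, 1.275, -0.146], TCP at [121.139, -510.836, 404.722] pointing down, gripper open.
Joint ranges: [-2.53, 2.53], [-0.77, 2.02], [0.04, 2.7], [-1, 4.14], [0.28, 2.66], [-3.11, 3.11]. Speed limits (rad/s): [2.57, 2.57, 3.14, 3.14, 3.14, 3.14].

### API

Orientations are given as a unit quaternion [w, x, y, z].
In Python, from rig import robot gives the robot as it stands.
- The arm moves only by the shell command python3 -m handwheel 'ROWS'. ROWS is JSON, a list of rows, each a list of 7 numbers: the turn, a rotation vector about the tool's x, y, z normalised to -1 to 1, where 1 is 45 degrees, then the shift along the tool's x, y, z normalised to -1 to 1, where 1 is 15 cm, then the closure, from -1 (fully open) to 1 (shut), so that 0 is half open. In form: [[ax, ay, az, tx, ty, tz, jaw], ...]. A call has 1 to 10 rows; each row is the pose to reach, as a shift and turn from the pose measured when the call began, along the tool's axes at that moment; what a row does not reach only later rows make up. A row lasts 1/8 s, in which the tool goes at most 62.5 mm and 10.7 degrees, less where a joint would pass 70% of its speed; a pose out of reach is approached as far as the arm can. A call with a number of a shift or a turn outside -1 to 1 is refused whole. A call with a gripper value outside its range is refused whole. The fingers move at their own pace and stop on an object; the grip force is fixed at half the most. Time passes only in rows, so rows that repeat a pose let the fingers close. It gives the time, the measured TCP pose, the force and the opening at its end, in the units of the state.
- robot.observe(): the state, without advancing time (a new reading comes with each control period).
- robot.grab_frame(name): name is "side" or "top"; returns the picture (384x512x3 uint8, red, green, blue); there is no depth.
- robot.camera_model(name): a dict with "intrinsics" (3x3 intrinsics, pixels), "dist_coeffs" ([k1, k2, p1, p2, k3] as OpenCV has them; the pictures are not rectified), "view" (4x4, takes a point from world to camera coordinates). Camera axes: x right, y up, looking along -z (the intrinsics and any distortion apply to the point x, -y, -z); pixel columns grow to the right and rows downward; lengths in mm; the calibration is good to about 2 mm. A picture is of the moment at which its call begins. camera_model takes no time and is no camera call.
- robot.sign_off(): hands the job in, once; it reports no verdict.
Trained networks look in the newest picture that a camera, given by its name, has taken for a name from the list of things; names that differ only in an ending like _2 or _b are one class to them, and where a whole thing is asked for, a point or a joint stands for the part that bears it (a point fixed in the world has none). Each returns a list of dicts, best first, with "p" (0 to 1); they miss things now and then, are a little off and sometimes report something else, mostly with a low value. They report only what shows in the picture. A call takes as long as a camera call. They do not tell look-alikes from the thing itself.
- robot.spot_in(camera, name): "uv" ([column, row] in pixels, amid what is visible of it).
- robot.silhouettes(camera, name): "pixels" (384x512 bool, what is visible of it) and "uv" ([column, row] in pixels, amid what is visible of it).
- robot.tip_of(camera, name): "uv" ([column, row] in pixels: a listed point, or the origin of a listed thing).
The state is a dict: "time": time; "qpos": joint angles; "joint_velocities": joint speeds; "effort": joint torques, N m; "eef_pos": TCP position; "tcp_rot": TCP orientation; "ft_force": force on the tool from outside, world axes, zero at the start; "moment": the same for the moment, N m; "grip_width": finger opening in mm.
Only numpy, scipy, OpenCV 4.12 (cv2) and the standard library are available. Lean on these libraries where they do the work, as an engineer would, in place of code of your own. Each camera call takes 0.05 s, during which the arm holds its last target. There are 200 camera calls.

### The job

Press the raised metal keeper bar of the loaded picture carrier fully down while the carrier stands in its wooden dock; then lift that carrier out by its header and hold it in the air in front of the inspection camera: upright, picture side square to the lens, the picture's centre on the lens axis and 12 cm from the lens. The program finishes while the gripper is still holding it there, steady; do not put it down, do not touch the camera, and leave the spare carrier and the other things on the table where they are.

Things in the scene. Friction and masses are not known exactly. Their poses are not given: they have to be found in the camera images.
- carrier: Loaded carrier: upright light-wood frame 18 mm thick (its x), 110 wide (y), 116 high (z), about 0.24 kg, holding a painted panel 86 x 70 mm. Loose; its foot stands 20 mm deep in its dock's groove and comes out straight up. Origin: centre of its underside, 8 mm above the table when docked. The picture side looks along its -x (at the start roughly towards the robot); the +x side is bare plywood.
- keeper (a joint): Keeper bar of the loaded carrier (aluminium, 8 x 96 x 16 mm), hinged at the carrier's +y end: hinge along x at y = +47, height 110 mm. 0 = fully down in the header's slot, against a stop, its top at height 122 mm (6 mm above the header). Grows as the free end swings up; starts at 0.45 to 0.85 rad. The hinge's friction (0.04 N m) keeps it where left; a straight push down on the bar shuts it.
- keeper_tip (a point): Middle of the free end of the keeper bar, 94 mm from the hinge line.
- panel_mid (a point): Centre of the picture, on its painted surface: at carrier x = -3 mm, y = 0, height 51 mm; axes as the carrier's.
- header_top (a point): Centre of the top of the carrier's header, 116 mm above its underside. The header is the top 30 mm of the frame: two strips over the full width, together 18 mm across in x, with a 10 mm slot between them for the keeper. Grip the header from above across its 18 mm, in the middle of its width.
- dock_a: The loaded carrier's dock, fixed: a dark wooden block 60 x 142 x 28 mm (x, y, z) with a groove along its y in which the carrier stands, groove floor 8 mm above the table. Origin: centre of its underside.
- dock_b: The spare carrier's dock, fixed, the same as dock_a. The two docks may change places from start to start.
- spare_carrier: The spare carrier, standing loose in dock_b: the same size and form as the loaded one but empty (one can look through it) and with its keeper down. Origin: centre of its underside. To be left alone.
- inspection_camera: Inspection camera on a fixed stand at the right of the table: steel base plate 100 x 110 mm, a post 237 mm high, a grey housing 52 x 56 x 48 mm with a black lens barrel. The lens axis is level, 220 mm above the table. Origin: on the table below the housing; it looks along its own -x. The barrel's front is 60 mm ahead of the origin, the post 45 mm behind it.
- lens (a point): Centre of the front of the lens, 60 mm ahead (-x) of the camera's origin, height 220 mm; axes as the camera's.
- view_point (a point): The point on the lens axis 120 mm in front of the lens, height 220 mm, where the picture's centre belongs; axes as the camera's: its -x points away from the lens, z up. The picture looks at the lens when the carrier's -x points along the camera's +x.
- medium_bottle: White plastic bottle with grey cap, 39 mm across, 94 mm high, standing, origin at the centre of its underside. Leave alone.
- tape_roll: Roll of tan tape, 100 mm across, 25 mm high, lying flat, origin at the centre of its underside. Leave alone.
- paint_tube: White paint tube with white cap, 40 x 106 x 26 mm (long along its y), lying, origin at the centre of its underside. Leave alone.
- marker: White marker pen with black cap, 17 x 135 x 16 mm (long along its y), lying, origin at the centre of its underside. Leave alone.
- jar_lid: Beige metal jar lid, 69 mm across, 12 mm high, lying, origin at the centre of its underside. Leave alone.
- staple_gun: Grey and red staple gun, 26 x 183 x 98 mm (long along its y), standing on its base, origin at the centre of its underside. Leave alone.
Things that resemble listed ones, but are neither listed nor needed, are in the scene too. Leave any green look-alike of the carrier alone.

How it is judged:
By the outcome, as a careful person would: the job done as asked, in the order asked, and still so for the second after the job is handed in, while the arm keeps its last pose, push and grip.
It also fails if it takes over 43 s, if anything falls off the work surface, if the arm or the gripper's body presses on something with over 40 N, if the wrist force passes 120 N, or if a joint passes its speed limit or range.

## Working session

There is one attempt and no reset: what is moved stays moved. The work goes in short steps, Python scripts to look and compute and a shell command to move; the robot and the scene stay as the last step left them, time stands still between calls to the robot, and variables do not carry over. Pictures are saved under pics/ and viewed, about 8 in all and at most 12, crops included, and the job is handed in when it is done.

```bash
mkdir -p pics; ls; python3 - <<'E'
from rig import robot
import cv2, numpy as np
s=robot.observe(); print({k:np.round(v,3).tolist() for k,v in s.items()})
a=robot.grab_frame("side"); b=robot.grab_frame("top")
cv2.imwrite("pics/s0.png",a[...,::-1]); cv2.imwrite("pics/t0.png",b[...,::-1])
for c in("side","top"):
    m=robot.camera_model(c); print(c,np.round(m["intrinsics"],1).tolist(),m["dist_coeffs"],np.round(m["view"],3).tolist())
    for n in("carrier","keeper_tip","panel_mid","header_top","dock_a","inspection_camera","lens","view_point"):
        try: print(c,n,[(np.round(d["uv"]).tolist(),round(d["p"],2)) for d in robot.tip_of(c,n)][:4])
        except Exception as e: print(n,e)
print(robot.observe()["time"])
E
```

```text
pics
{'time': 0.0, 'qpos': [-1.484, 0.343, 1.525, -0.0, 1.275, -0.146], 'joint_velocities': [-0.001, 0.0, -0.0, 0.001, 0.0, -0.001], 'effort': [0.0, -43.368, -24.601, -0.0, 0.008, 0.0], 'eef_pos': [121.129, -510.69, 404.003], 'tcp_rot': [-0.001, 0.993, 0.116, 0.0], 'ft_force': [0.702, 0.348, -0.185], 'moment': [-0.01, 0.035, 0.007], 'grip_width': 85.384}
side [[391.0, 0.0, 252.8], [0.0, 391.0, 190.2], [0.0, 0.0, 1.0]] [-0.13467622  0.          0.          0.          0.        ] [[-0.805, -0.593, 0.003, 505.391], [0.392, -0.528, 0.753, -302.871], [-0.444, 0.608, 0.658, -816.479], [0.0, 0.0, 0.0, 1.0]]
side carrier [([252.0, 301.0], 0.62), ([280.0, 246.0], 0.56)]
side keeper_tip [([270.0, 267.0], 0.82), ([239.0, 168.0], 0.61), ([283.0, 246.0], 0.54), ([295.0, 195.0], 0.5)]
side panel_mid [([254.0, 292.0], 0.89), ([283.0, 234.0], 0.63), ([298.0, 116.0], 0.39)]
side header_top [([285.0, 215.0], 0.85), ([250.0, 270.0], 0.85)]
side dock_a [([280.0, 250.0], 0.96), ([170.0, 309.0], 0.76)]
side inspection_camera [([300.0, 171.0], 0.65)]
side lens [([297.0, 119.0], 0.6)]
side view_point []
top [[486.3, 0.0, 256.9], [0.0, 486.3, 192.1], [0.0, 0.0, 1.0]] [-0.11180123  0.          0.          0.          0.        ] [[-0.03, -1.0, -0.008, 80.025], [0.999, -0.03, 0.044, -547.196], [-0.044, -0.007, 0.999, -1291.179], [0.0, 0.0, 0.0, 1.0]]
top carrier [([194.0, 228.0], 0.8), ([252.0, 218.0], 0.7), ([147.0, 184.0], 0.67), ([320.0, 112.0], 0.39)]
top keeper_tip [([265.0, 219.0], 0.64), ([203.0, 240.0], 0.51)]
top panel_mid [([254.0, 218.0], 0.76), ([191.0, 228.0], 0.67), ([245.0, 101.0], 0.44)]
top header_top [([186.0, 230.0], 0.83), ([252.0, 218.0], 0.54)]
top dock_a [([151.0, 182.0], 0.82), ([254.0, 216.0], 0.75)]
top inspection_camera [([368.0, 164.0], 0.55)]
top lens [([364.0, 160.0], 0.84)]
top view_point []
0.9
```

View pics/s0.png

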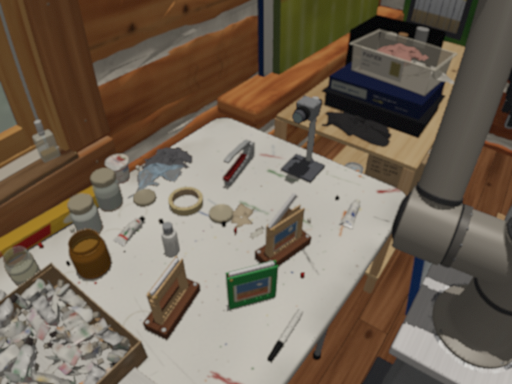

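View pics/t0.png

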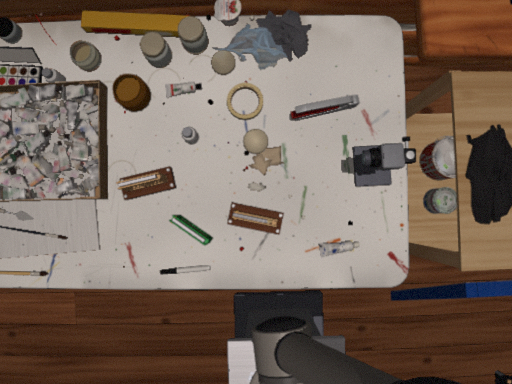

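The side view shows three carrier-like things: the docked one at about (283,235) with a raised bar and a picture, the docked one at (170,300), which looks empty, and the green look-alike at (252,287). In the top view they are at (255,217), (147,183) and (191,229). I'll check the choice in one close crop composite.

```bash
python3 - <<'E'
import cv2,numpy as np
s=cv2.imread("pics/s0.png");t=cv2.imread("pics/t0.png")
f=lambda i,x,y,w,h:cv2.resize(i[y:y+h,x:x+w],(400,300),interpolation=cv2.INTER_CUBIC)
cv2.imwrite("pics/c0.png",np.vstack([np.hstack([f(s,240,190,80,60+15-15),f(s,270,85,80,60+40)]) ,np.hstack([f(t,215,187,80,60),f(t,335,125,80,60)])]))
E
```

```text
(no output)
```

View pics/c0.png

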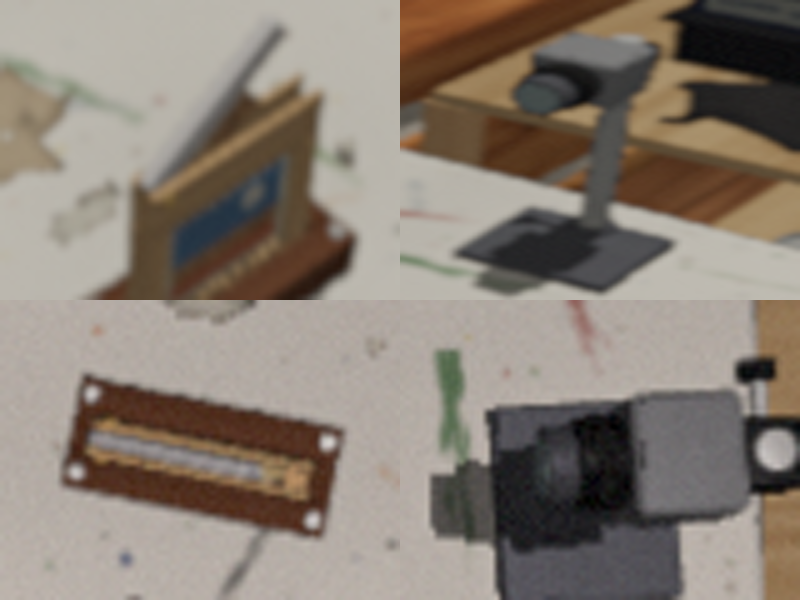

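The crop confirms it. The loaded carrier has the raised aluminium bar, hinged at its left end, and the blue picture. The camera's lens looks left in the top view, with its front at about (364,159). Next I'll fit the poses.

```bash
cat > h.py <<'E'
import numpy as np, cv2
from rig import robot
from scipy.optimize import least_squares
from scipy.spatial.transform import Rotation as R
def proj(c,P):
    m=robot.camera_model(c);V=np.array(m["view"]);p=np.atleast_2d(P)@V[:3,:3].T+V[:3,3]
    p=p*[1,-1,-1]
    return cv2.projectPoints(p,np.zeros(3),np.zeros(3),np.array(m["intrinsics"]),np.array(m["dist_coeffs"]))[0].reshape(-1,2)
def Z(p,L): # planar pose x,y,yaw
    c,s=np.cos(p[2]),np.sin(p[2]);L=np.atleast_2d(np.array(L,float))
    return np.c_[p[0]+c*L[:,0]-s*L[:,1],p[1]+s*L[:,0]+c*L[:,1],L[:,2]]
E
python3 - <<'E'
from h import *
# carrier/dock: local pts (world z)
T=[([30,71,28],(232,202)),([30,-71,28],(283.6,213)),([-30,-71,28],(279.6,234)),([-30,71,28],(227.4,224)),
([9,55,124],(235,211)),([9,-55,124],(277.4,219.4)),([-9,-55,124],(276.6,227)),([-9,55,124],(233,218))]
S=[([-9,55,124],(267.5,227)),([-9,-55,124],(304,209)),([9,-55,124],(299.6,206))]
def f(p): return np.r_[(proj("top",Z(p,[a for a,_ in T]))-[b for _,b in T]).ravel(),(proj("side",Z(p,[a for a,_ in S]))-[b for _,b in S]).ravel()]
r=least_squares(f,[500,0,0.2],loss="soft_l1");p=r.x;print("carrier",p.round(3));print(f(p).reshape(-1,2).round(1).tolist())
# keeper angle: tip in side crop ((275,30)/5)
for a in np.arange(.4,.9,.05):
    tip=Z(p,[0,47-94*np.cos(a),118+94*np.sin(a)]);print(round(a,2),proj("side",tip).round(1),proj("top",tip).round(1))
# camera
H=[(382,145),(403,143.4),(405,166),(383,168)]
loc=lambda q:[[-26+q,-28,244],[26+q,-28,244],[26+q,28,244],[-26+q,28,244]]
def g(p):
    P=p[:3]; return np.r_[(proj("top",Z(P,loc(p[3])))-H).ravel(),(proj("top",Z(P,[-60,0,220]))-(364,159.5)).ravel(),(proj("side",Z(P,[-60,0,220]))-(297,118)).ravel()]
best=min((least_squares(g,[600,-300,y,0],loss="soft_l1") for y in(-1.6,-1.2,-2)),key=lambda r:r.cost);p=best.x
print("cam",p.round(3),best.cost,g(p).reshape(-1,2).round(1).tolist());print("lens",Z(p,[-60,0,220]),"view",Z(p,[-180,0,220]))
E
```

```text
carrier [479.966  69.404  -6.517]
[[-0.5, -0.4], [0.4, -0.5], [-0.1, 0.7], [-0.6, -0.2], [-1.2, -0.7], [0.4, 0.1], [-0.3, -0.3], [-0.7, -0.5], [4.1, 1.5], [1.7, -2.3], [0.8, -3.3]]
0.4 [[299.6 198. ]] [[271.1 222. ]]
0.45 [[299.1 197. ]] [[270.4 221.9]]
0.5 [[298.6 196.1]] [[269.5 221.7]]
0.55 [[298.  195.2]] [[268.6 221.5]]
0.6 [[297.4 194.4]] [[267.5 221.4]]
0.65 [[296.7 193.7]] [[266.4 221.1]]
0.7 [[295.9 193. ]] [[265.2 220.9]]
0.75 [[295.  192.4]] [[263.9 220.7]]
0.8 [[294.1 191.9]] [[262.5 220.4]]
0.85 [[293.1 191.5]] [[261.  220.1]]
cam [ 600.544 -240.996   -1.698    2.336] 93.86156188167847 [[-1.3, 26.9], [0.6, 30.8], [0.6, -16.7], [-0.3, -21.0], [-0.7, -0.5], [1.5, -0.6]]
lens [[ 608.17311007 -181.48342701  220.        ]] view [[623.43176024 -62.45749036 220.        ]]
```

```bash
python3 - <<'E'
from h import *
H=[(383,168),(405,166),(403,143.4),(382,145)]
loc=lambda q:[[-26+q,-28,244],[26+q,-28,244],[26+q,28,244],[-26+q,28,244]]
def g(p):
    P=p[:3]; return np.r_[(proj("top",Z(P,loc(p[3])))-H).ravel(),(proj("top",Z(P,[-60,0,220]))-(364,159.5)).ravel(),(proj("side",Z(P,[-60,0,220]))-(297,118)).ravel()]
r=least_squares(g,[600,-240,-1.6,0],loss="soft_l1");q=r.x
print("cam",q.round(3),r.cost,g(q).reshape(-1,2).round(1).tolist());print("lens",Z(q,[-60,0,220]),"view",Z(q,[-180,0,220]))
p=np.array([479.966,69.404,-.234])
s=cv2.imread("pics/s0.png");t=cv2.imread("pics/t0.png");out=[]
def box(P,x0,x1,y0,y1,z0,z1):
    c=[[x,y,z] for z in(z0,z1) for x,y in((x0,y0),(x1,y0),(x1,y1),(x0,y1))]
    c=Z(P,c); return [(c[a],c[b]) for a,b in[(4,5),(5,6),(6,7),(7,4),(0,1),(1,2),(2,3),(3,0),(0,4),(1,5),(2,6),(3,7)]]
segs=box(p,-30,30,-71,71,0,28)+box(p,-9,9,-55,55,28,124)
a=.65;segs+= [tuple(Z(p,[[0,47,118],[0,47-94*np.cos(a),118+94*np.sin(a)]]))]
cs=box(q[:3],-26,26,-28,28,196,244)+[tuple(Z(q[:3],[[-60,0,220],[0,0,220]])),tuple(Z(q[:3],[[45,0,0],[45,0,237]]))]
def draw(n,im,sg,x,y,w,h):
    k=400/w; o=cv2.resize(im[y:y+h,x:x+w],None,fx=k,fy=k,interpolation=cv2.INTER_CUBIC)
    for A,B in sg:
        u=((proj(n,[A,B])-[x,y]+.5)*k).astype(int);cv2.line(o,tuple(map(int,u[0])),tuple(map(int,u[1])),(0,255,0),1)
    return o
cv2.imwrite("pics/o.png",np.vstack([np.hstack([draw("side",s,segs,240,190,100,75),draw("side",s,cs,260,90,100,75)]),np.hstack([draw("top",t,segs,205,182,100,75),draw("top",t,cs,325,120,100,75)])]))
E
```

```text
cam [ 611.084 -241.403   -1.528    2.395] 4.2650998377418174 [[-0.2, 1.0], [0.7, 1.4], [0.5, -0.9], [-1.4, -1.0], [-0.7, -0.7], [1.4, -0.6]]
lens [[ 608.51394993 -181.4583891   220.        ]] view [[603.37479294 -61.56848516 220.        ]]
```

View pics/o.png

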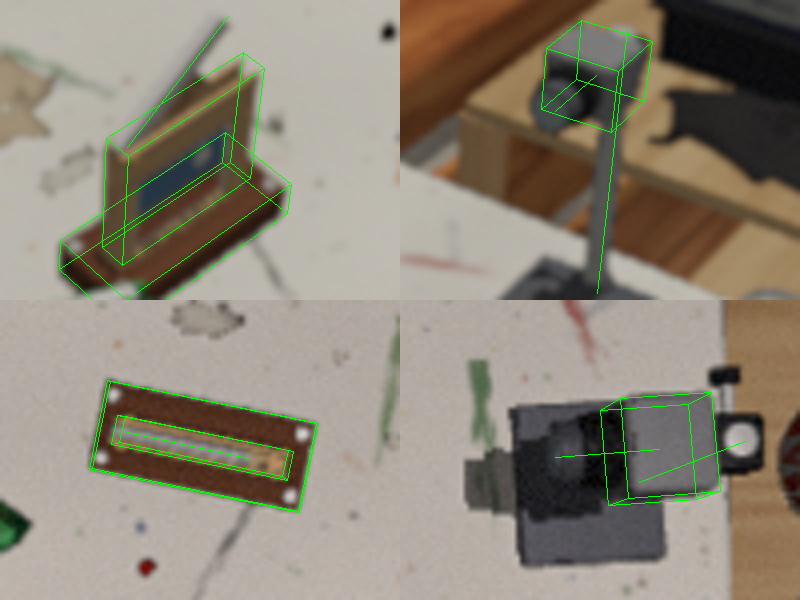

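```bash
python3 - <<'E'
from h import *
p=np.array([479.966,69.404,-.234])
s=cv2.imread("pics/s0.png");t=cv2.imread("pics/t0.png")
def mk(n,im,x,y,w,h,k):
    o=cv2.resize(im[y:y+h,x:x+w],None,fx=k,fy=k,interpolation=cv2.INTER_CUBIC)
    for z,c in((124,(0,255,0)),(28,(0,0,255))):
        u=(proj(n,Z(p,[[9,55,z],[9,-55,z],[-9,-55,z],[-9,55,z]]))-[x,y]+.5)*k
        for a in u: cv2.circle(o,tuple(map(int,a)),3,c,-1)
    for i in range(0,w,10): cv2.putText(o,str(x+i),(i*k,8),0,.3,(0,0,0))
    for i in range(0,h,10): cv2.putText(o,str(y+i),(0,i*k+4),0,.3,(0,0,0))
    return o
a=mk("side",s,255,185,60,70,8);b=mk("top",t,225,195,64,45,5)
o=np.full((560,800,3),255,np.uint8);o[:560,:480]=a;o[:225,480:800]=b;cv2.imwrite("pics/z.png",o)
E
```

```text
(no output)
```

View pics/z.png

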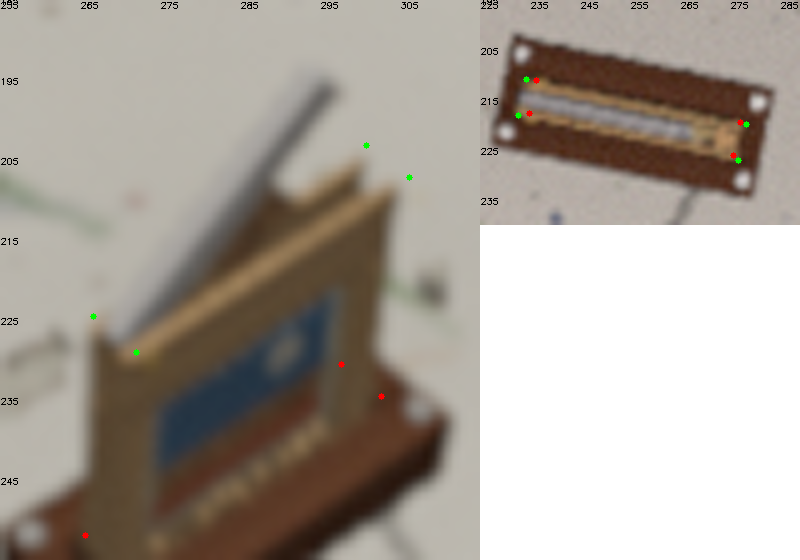

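The loaded carrier is at about (480.5, 70.5) with yaw −0.234, and its keeper is at about 0.6 rad. The dock corners fit to under 1 px. The carrier's view position is about (603, −59). I'll travel with the jaws shut to a point above the bar.

```bash
cat >> h.py <<'E'
def go(x,y,z,yawx):
    "print needed shift/turn (normalised) to TCP x,y,z with tool down, tool x at yaw"
    s=robot.observe();q=np.array(s["tcp_rot"]);R0=R.from_quat(q[[1,2,3,0]])
    R1=R.from_euler("z",yawx)*R.from_euler("x",np.pi)
    print("t",round(s["time"],2),"pos",np.round(s["eef_pos"],1),"q",np.round(s["qpos"],2),"F",np.round(s["ft_force"],1),"w",round(s["grip_width"],1))
    print("turn",((R0.inv()*R1).as_rotvec()/np.radians(45)).round(3),"shift",(R0.inv().apply(np.array([x,y,z])-s["eef_pos"])/150).round(3))
E
for i in 1; do
python3 -m handwheel '[[0,0,0,0.8,-0.8,0,1],[0,0,0,0.8,-0.8,0,1],[0,0,0,0.8,-0.8,0,1],[0,0,0,0.8,-0.8,0,1]]'
python3 -m handwheel '[[0,0,0,0.8,-0.8,0,1],[0,0,0,0.8,-0.8,0,1],[0,0,0,0.8,-0.8,0,1],[0,0,0,0.8,-0.8,0,1]]'
python3 -m handwheel '[[0,0,0,0.8,-0.8,0,1],[0,0,0,0.8,-0.8,0,1],[0,0,0,0.8,-0.8,0,1],[0,0,0,0.8,-0.8,0,1]]'
python3 -m handwheel '[[0,0,-0.7,0,0,0,1],[0,0,-0.7,0,0,0,1],[0,0,-0.7,0,0,0,1],[0,0,-0.7,0,0,0,1]]'
python3 -m handwheel '[[0,0,-0.7,0,0,0,1],[0,0,-0.7,0,0,0,1],[0,0,-0.7,0,0,0,1],[0,0,-0.7,0,0,0,1]]'
done
python3 - <<'E'
from h import *
p=[480.5,70.5,-.234]; t=Z(p,[0,-20,0])[0]; go(t[0],t[1],380,1.337)
E
```

```text
time: 1.4
eef_pos: [211.3, -364.1, 405.1]
tcp_rot: [0.0, 0.993, 0.118, 0.0]
ft_force: [-0.1, -1.1, -0.7]
grip_width: 12.5
time: 1.9
eef_pos: [300.8, -217.9, 405.4]
tcp_rot: [0.0, 0.993, 0.12, 0.0]
ft_force: [0.3, 0.5, -0.4]
grip_width: -0.0
time: 2.4
eef_pos: [390.1, -71.9, 405.4]
tcp_rot: [0.0, 0.993, 0.122, 0.001]
ft_force: [-0.0, -0.7, 0.9]
grip_width: -0.1
time: 2.9
eef_pos: [390.0, -73.6, 405.3]
tcp_rot: [0.001, 0.923, 0.385, 0.0]
ft_force: [0.7, -0.2, 0.2]
grip_width: -0.1
time: 3.4
eef_pos: [390.0, -74.5, 405.3]
tcp_rot: [0.001, 0.786, 0.619, 0.0]
ft_force: [0.1, 0.1, -0.1]
grip_width: -0.7
t 3.4 pos [390.  -74.5 405.3] q [-0.38  0.1   1.84 -0.    1.2  -0.14] F [ 0.1  0.1 -0.1] w -0.7
turn [ 0.002  0.002 -0.004] shift [0.948 0.36  0.168]
```

```bash

python3 -m handwheel '[[0,0,0,0.948,0.36,0.1,1],[0,0,0,0.948,0.36,0.1,1],[0,0,0,0.948,0.36,0.168,1],[0,0,0,0.948,0.36,0.168,1],[0,0,0,0.948,0.36,0.168,1]]'
python3 - <<'E'
from h import *
p=[480.5,70.5,-.234]; t=Z(p,[0,-20,0])[0]; go(t[0],t[1],310,1.337)
s=robot.grab_frame("side")[...,::-1];t=robot.grab_frame("top")[...,::-1]
k=5;a=cv2.resize(s[150:270,240:320],None,fx=k,fy=k,interpolation=2);b=cv2.resize(t[170:250,210:290],None,fx=k,fy=k,interpolation=2)
o=np.zeros((600,800,3),np.uint8);o[:,:400]=a;o[:400,400:]=b
cv2.imwrite("pics/a1.png",o)
E
```

```text
time: 4.03
eef_pos: [475.6, 50.1, 380.2]
tcp_rot: [0.001, 0.787, 0.617, -0.0]
ft_force: [0.1, -0.5, 0.3]
grip_width: -0.2
t 4.03 pos [475.6  50.1 380.2] q [-0.05  0.28  1.69 -0.    1.17  0.19] F [ 0.1 -0.5  0.3] w -0.2
turn [ 0.002  0.002 -0.008] shift [ 0.007 -0.001  0.468]
```

View pics/a1.png

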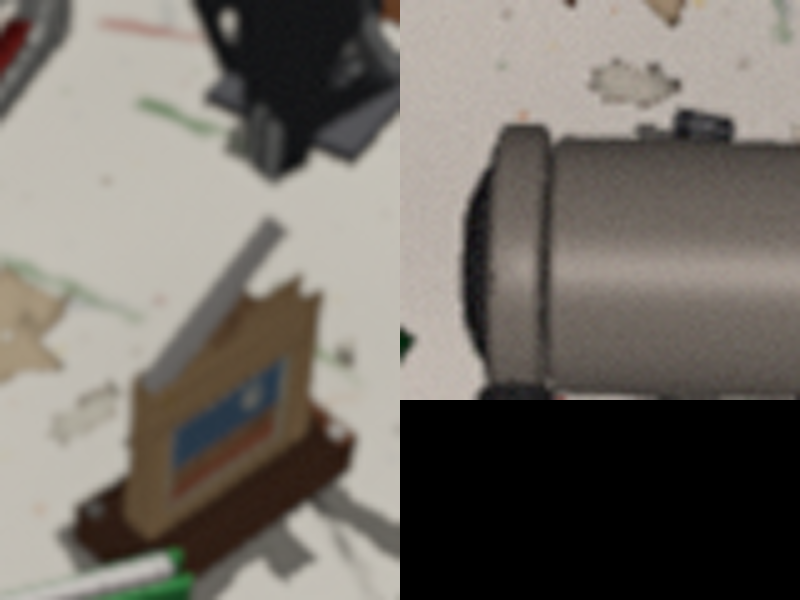

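```bash

python3 -c "
from h import *
print(proj('side',[475.6,50,207]),robot.tip_extent)"
python3 -m handwheel '[[0,0,0,0,0,0.1,1],[0,0,0,0,0,0.17,1],[0,0,0,0,0,0.23,1],[0,0,0,0,0,0.29,1],[0,0,0,0,0,0.34,1],[0,0,0,0,0,0.39,1],[0,0,0,0,0,0.44,1],[0,0,0,0,0,0.47,1],[0,0,0,0,0,0.47,1]]'
python3 -m handwheel '[[0,0,0,0,0,0.015,1],[0,0,0,0,0,0.03,1],[0,0,0,0,0,0.03,1]]'
```

```text
[[295.16162996 184.26456323]] 173.4
time: 5.25
eef_pos: [475.6, 49.8, 309.7]
tcp_rot: [0.001, 0.787, 0.617, -0.0]
ft_force: [0.1, -0.8, 0.4]
grip_width: -0.0
time: 5.62
eef_pos: [475.6, 49.8, 305.1]
tcp_rot: [0.001, 0.787, 0.617, -0.0]
ft_force: [0.0, 0.3, 0.5]
grip_width: -0.2
```

```bash

python3 -m handwheel '[[0,0,0,0,0,0.01,1],[0,0,0,0,0,0.015,1],[0,0,0,0,0,0.015,1]]'
python3 - <<'E'
from h import *
print(robot.observe()["ft_force"])
s=robot.grab_frame("side")[...,::-1]
cv2.imwrite("pics/a2.png",cv2.resize(s[180:260,250:330],None,fx=6,fy=6,interpolation=2))
E
```

```text
time: 6.0
eef_pos: [475.7, 49.7, 303.2]
tcp_rot: [0.001, 0.787, 0.617, 0.0]
ft_force: [0.2, -1.5, 4.6]
grip_width: 0.0
[ 0.18190286 -1.5397062   4.57444063]
```

View pics/a2.png

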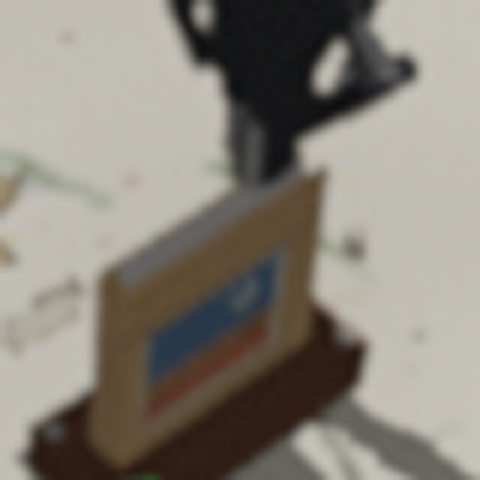

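The bar is down and contact came at the expected height of 130 mm. I'll press a little harder to seat it against the stop.

```bash

python3 -m handwheel '[[0,0,0,0,0,0.01,1],[0,0,0,0,0,0.015,1],[0,0,0,0,0,0.015,1]]'
python3 -m handwheel '[[0,0,0,0,0,-0.2,1],[0,0,0,0,0,-0.35,1],[0,0,0,0.12,0,-0.35,-1],[0,0,0,0.12,0,-0.35,-1],[0,0,0,0.12,0,-0.35,-1],[0,0,0,0.12,0,-0.35,-1],[0,0,0,0.12,0,-0.35,-1]]'
python3 - <<'E'
from h import *
go(480.5,70.5,268,1.337)
s=robot.grab_frame("side")[...,::-1]
# measure header centre: front strip ends
cv2.imwrite("pics/a3.png",cv2.resize(s[150:260,240:340],None,fx=5,fy=5,interpolation=2))
p=[480.5,70.5,-.234]
print((proj("side",Z(p,[[-9,55,124],[-9,-55,124],[9,-55,124],[-9,55,28],[-9,-55,28]]))-[240,150]+.5)*5)
E
```

```text
time: 6.42
eef_pos: [476.4, 49.5, 302.6]
tcp_rot: [0.003, 0.787, 0.617, 0.001]
ft_force: [-1.5, -2.7, 13.0]
grip_width: 0.2
time: 7.3
eef_pos: [480.3, 66.9, 354.7]
tcp_rot: [0.003, 0.787, 0.617, 0.001]
ft_force: [-0.5, -0.2, 1.0]
grip_width: 85.8
t 7.3 pos [480.3  66.9 354.7] q [-0.02  0.32  1.71 -0.    1.11  0.22] F [-0.5 -0.2  1. ] w 85.8
turn [ 0.007  0.002 -0.008] shift [ 0.024 -0.007  0.578]
[[157.92780371 395.93426826]
 [329.06603619 286.73561886]
 [302.12988846 266.99868939]
 [150.86504885 532.77886767]
 [311.38991535 423.49184583]]
```

View pics/a3.png

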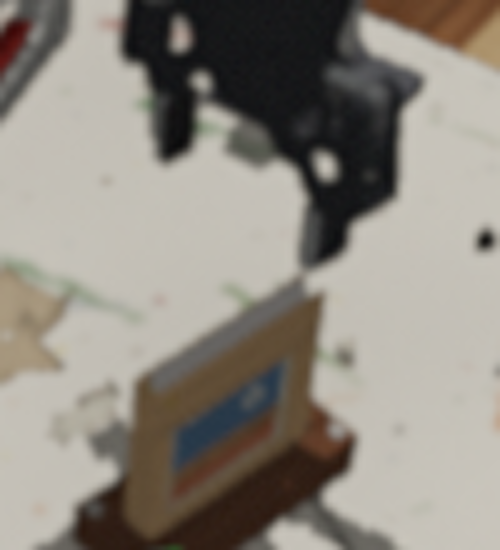

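```bash

python3 -m handwheel '[[0,0,0,0.024,-0.007,0.1,-1],[0,0,0,0.024,-0.007,0.25,-1],[0,0,0,0.024,-0.007,0.4,-1],[0,0,0,0.024,-0.007,0.52,-1],[0,0,0,0.024,-0.007,0.578,-1],[0,0,0,0.024,-0.007,0.578,-1]]'
python3 -m handwheel '[[0,0,0,0,0,0,1],[0,0,0,0,0,0,1],[0,0,0,0,0,0,1],[0,0,0,0,0,0,1],[0,0,0,0,0,0,1],[0,0,0,0,0,0,1],[0,0,0,0,0,0,1]]'
```

```text
time: 8.1
eef_pos: [480.6, 70.3, 267.9]
tcp_rot: [0.002, 0.787, 0.617, 0.001]
ft_force: [0.2, 0.3, 0.3]
grip_width: 85.2
time: 8.98
eef_pos: [480.4, 70.5, 268.2]
tcp_rot: [0.002, 0.787, 0.617, 0.001]
ft_force: [-2.2, 0.3, 6.3]
grip_width: 17.5
```

```bash

python3 -m handwheel '[[0,0,0,0,0,-0.05,1],[0,0,0,0,0,-0.12,1],[0,0,0,0,0,-0.2,1],[0,0,0,0,0,-0.3,1],[0,0,0,0,0,-0.45,1],[0,0,0,0,0,-0.6,1],[0,0,0,0,0,-0.8,1],[0,0,0,0,0,-0.95,1],[0,0,0,0,0,-1,1],[0,0,0,0,0,-1,1]]'
python3 -m handwheel '[[0,0,-0.12,0,0,0,1],[0,0,-0.28,0,0,0,1],[0,0,-0.44,0,0,0,1],[0,0,-0.6,0,0,0,1],[0,0,-0.72,0,0,0,1],[0,0,-0.784,0,0,0,1],[0,0,-0.784,0,0,0,1]]'
python3 -m handwheel '[[0,0,-0.12,0,0,0,1],[0,0,-0.28,0,0,0,1],[0,0,-0.44,0,0,0,1],[0,0,-0.6,0,0,0,1],[0,0,-0.72,0,0,0,1],[0,0,-0.784,0,0,0,1],[0,0,-0.784,0,0,0,1]]'
python3 -m handwheel '[[0,0,-0.12,0,0,0,1],[0,0,-0.28,0,0,0,1],[0,0,-0.44,0,0,0,1],[0,0,-0.6,0,0,0,1],[0,0,-0.72,0,0,0,1],[0,0,-0.784,0,0,0,1],[0,0,-0.784,0,0,0,1]]'
python3 - <<'E'
from h import *
go(603.3,-58.6,429,3.185)
E
```

```text
time: 10.22
eef_pos: [479.6, 70.8, 418.4]
tcp_rot: [0.002, 0.787, 0.617, 0.001]
ft_force: [-0.4, -0.1, -3.3]
grip_width: 17.3
time: 11.1
eef_pos: [479.5, 70.8, 417.3]
tcp_rot: [0.002, 0.563, 0.827, -0.0]
ft_force: [-0.5, 0.5, -2.5]
grip_width: 16.9
time: 11.98
eef_pos: [479.4, 70.8, 416.7]
tcp_rot: [0.001, 0.287, 0.958, -0.001]
ft_force: [-0.1, -0.3, -1.4]
grip_width: 17.4
time: 12.85
eef_pos: [479.4, 70.8, 416.4]
tcp_rot: [0.0, -0.016, 1.0, -0.001]
ft_force: [0.5, 0.6, -2.6]
grip_width: 17.3
t 12.85 pos [479.4  70.8 416.4] q [-0.01  0.26  1.61 -0.    1.27 -1.61] F [ 0.5  0.6 -2.6] w 17.3
turn [-0.003  0.001 -0.014] shift [-0.798 -0.889 -0.081]
```

```bash

python3 -m handwheel '[[0,0,0,-0.1,-0.1,-0.03,1],[0,0,0,-0.25,-0.28,-0.08,1],[0,0,0,-0.42,-0.47,-0.08,1],[0,0,-0.014,-0.58,-0.65,-0.08,1],[0,0,-0.014,-0.7,-0.78,-0.08,1],[0,0,-0.014,-0.77,-0.86,-0.08,1],[0,0,-0.014,-0.798,-0.889,-0.081,1],[0,0,-0.014,-0.798,-0.889,-0.081,1],[0,0,-0.014,-0.798,-0.889,-0.081,1]]'
python3 - <<'E'
from h import *
go(603.3,-58.6,429,3.185)
I={n:robot.grab_frame(n)[...,::-1] for n in("side","top")}
cv2.imwrite("pics/s4.png",I["side"]);cv2.imwrite("pics/t4.png",I["top"])
for n in("side","top"):
  for k in("panel_mid","lens","header_top","keeper_tip"):
    print(n,k,[(np.round(d["uv"],1).tolist(),round(d["p"],2)) for d in robot.tip_of(n,k)][:4])
print(proj("side",[[603.4,-61.6,220],[608.5,-181.5,220]]),proj("top",[[603.4,-61.6,220],[608.5,-181.5,220]]))
a=cv2.resize(I["side"][60:180,220:340],None,fx=4,fy=4,interpolation=2);b=cv2.resize(I["top"][110:230,300:380],None,fx=4,fy=4,interpolation=2)
cv2.imwrite("pics/a4.png",np.hstack([a,b]))
E
```

```text
time: 13.98
eef_pos: [603.0, -57.8, 429.2]
tcp_rot: [0.0, -0.022, 1.0, -0.001]
ft_force: [-0.2, 0.5, -2.6]
grip_width: 17.4
t 13.97 pos [603.  -57.8 429.2] q [-0.22  0.48  1.24 -0.    1.42 -1.84] F [-0.2  0.5 -2.6] w 17.4
turn [-0.003  0.     0.001] shift [-0.002 -0.005  0.001]
side panel_mid [([252.0, 286.7], 0.95), ([273.9, 137.5], 0.58)]
side lens [([297.1, 115.8], 0.62)]
side header_top [([247.8, 271.7], 0.96), ([276.8, 115.0], 0.76), ([284.4, 333.7], 0.62)]
side keeper_tip [([297.8, 170.5], 0.73), ([272.4, 266.8], 0.63)]
top panel_mid [([192.8, 227.0], 0.97), ([311.6, 162.2], 0.68), ([151.3, 181.1], 0.35)]
top lens [([363.0, 162.4], 0.8)]
top header_top [([190.9, 229.9], 0.91), ([312.5, 161.2], 0.73), ([252.8, 219.3], 0.19)]
top keeper_tip [([204.0, 240.6], 0.44)]
[[275.42086379 137.5686156 ]
 [298.43413312 117.39127795]] [[310.79821003 162.54136799]
 [363.34801842 158.82228779]]
```

View pics/a4.png

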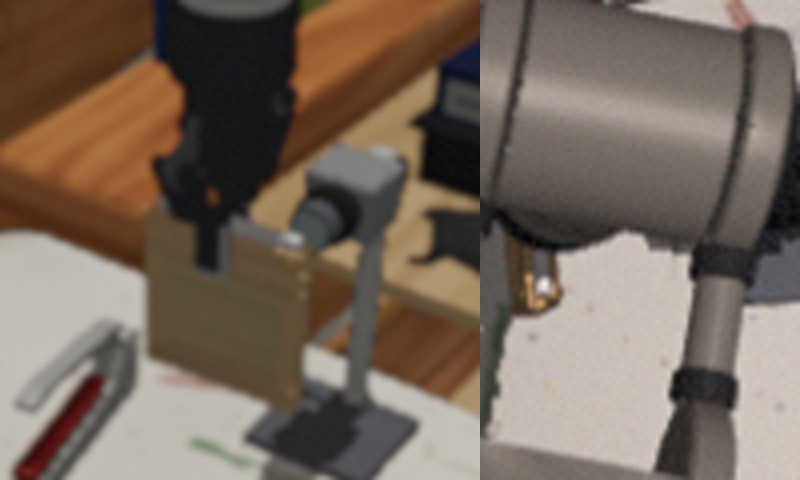

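```bash
python3 - <<'E'
from h import *
M=np.array([(256.75,111.25),(295.7,124.5),(257.5,148.7),(293.2,160.5)])-.4
L=lambda z:[[9,55,z+116],[9,-55,z+116],[9,55,z],[9,-55,z]]
p=[603,-57.8,1.615]; print("pred-meas",(proj("side",Z(p,L(168.9)))-M).round(1).tolist())
f=lambda p:(proj("side",Z(p,L(p[3])))-M).ravel()
r=least_squares(f,[603,-57.8,1.615,169]);print("fit",r.x.round(2),r.fun.round(1))
# plate left edge & housing top/bottom edges in t0, subpixel gradient -> line -> world yaw
g=cv2.cvtColor(cv2.imread("pics/t0.png"),cv2.COLOR_BGR2GRAY).astype(float)
m=robot.camera_model("top");K=np.array(m["intrinsics"]);D=np.array(m["dist_coeffs"]);V=np.array(m["view"])
def W(uv,z):
    n=cv2.undistortPoints(np.array(uv,float).reshape(-1,1,2),K,D).reshape(-1,2)
    d=np.c_[n[:,0],-n[:,1],-np.ones(len(n))]@V[:3,:3]; o=-V[:3,:3].T@V[:3,3]
    return o+d*((z-o[2])/d[:,2])[:,None]
def edge(name,fixed,lo,hi,ax,z):
    pts=[]
    for i in fixed:
        v=g[i,lo:hi] if ax else g[lo:hi,i]
        d=np.abs(np.diff(v));k=d.argmax();a=d[max(k-2,0):k+3];j=lo+max(k-2,0)+(a*np.arange(len(a))).sum()/a.sum()+.5
        pts.append((j,i) if ax else (i,j))
    w=W(pts,z);c=cv2.fitLine(w[:,:2].astype(np.float32),cv2.DIST_HUBER,0,.01,.01).ravel()
    print(name,"dir deg",np.degrees(np.arctan2(c[1],c[0])).round(2),"mid",w.mean(0).round(1),"std",np.std((w[:,:2]-c[2:])@[-c[1],c[0]]).round(2))
edge("plate left",range(149,152),346,360,1,8)
edge("plate left low",range(172,184),346,362,1,8)
edge("plate bottom",range(360,388),176,194,0,8)
edge("housing top",range(385,401),138,150,0,244)
edge("housing bottom",range(386,402),160,174,0,244)
E
```

```text
pred-meas [[37.6, 13.3], [-40.7, -13.3], [33.7, 15.6], [-38.5, -10.5]]
fit [624.3  -84.59  -1.48 140.29] [ 0.8  0.5  0.1 -1.  -0.4 -0.1 -0.5  0.6]
plate left dir deg 21.65 mid [ 655.9 -198.1    8. ] std 0.52
plate left low dir deg 6.08 mid [ 581.2 -196.7    8. ] std 5.34
plate bottom dir deg -88.75 mid [ 557.9 -252.     8. ] std 0.49
housing top dir deg -89.11 mid [ 640.  -243.6  244. ] std 0.28
housing bottom dir deg 85.38 mid [ 583.2 -243.2  244. ] std 1.21
```

```bash
python3 - <<'E'
from h import *
M=np.array([(256.75,111.25),(295.7,124.5),(257.5,148.7),(293.2,160.5)])-.4
L=lambda z:[[9,-55,z+116],[9,55,z+116],[9,-55,z],[9,55,z]]
p=[603,-57.8,1.615]; print("pred-meas",(proj("side",Z(p,L(168.9)))-M).round(1).tolist())
f=lambda p:(proj("side",Z(p,L(p[3])))-M).ravel()
r=least_squares(f,[603,-57.8,1.615,169]);print("fit",r.x.round(2),r.fun.round(1))
# camera refined: lines in the side image too - post & housing
p=[603,-57.8,1.615]
q=[611,-241.5,-1.54]
s=cv2.imread("pics/s4.png");t=cv2.imread("pics/t0.png")
def box(P,x0,x1,y0,y1,z0,z1):
    c=Z(P,[[x,y,z] for z in(z0,z1) for x,y in((x0,y0),(x1,y0),(x1,y1),(x0,y1))])
    return [(c[a],c[b]) for a,b in[(4,5),(5,6),(6,7),(7,4),(0,1),(1,2),(2,3),(3,0),(0,4),(1,5),(2,6),(3,7)]]
A=np.linspace(0,2*np.pi,20)
ring=Z(q,np.c_[np.full(20,-60),18*np.cos(A),220+18*np.sin(A)])
cam=box(q,-26,26,-28,28,196,244)[:4]+list(zip(ring[:-1],ring[1:]))+[tuple(Z(q,[[-60,0,220],[26,0,220]]))]
car=box(p,-9,9,-55,55,169,285)
def draw(n,im,sg,x,y,w,h,k):
    o=cv2.resize(im[y:y+h,x:x+w],None,fx=k,fy=k,interpolation=2)
    for a,b in sg:
        u=((proj(n,[a,b])-[x,y]+.5)*k).astype(int);cv2.line(o,tuple(map(int,u[0])),tuple(map(int,u[1])),(0,255,0),1)
    return o
cv2.imwrite("pics/o4.png",np.hstack([draw("side",s,cam+car,245,90,80,96,5),draw("top",t,cam,340,130,80,96,5)]))
E
```

```text
pred-meas [[-1.8, -0.1], [-1.3, 0.0], [-2.8, 1.3], [-2.0, 3.8]]
fit [ 625.96 -102.52    1.66  140.29] [ 0.8  0.5  0.1 -1.  -0.4 -0.1 -0.5  0.6]
```

View pics/o4.png

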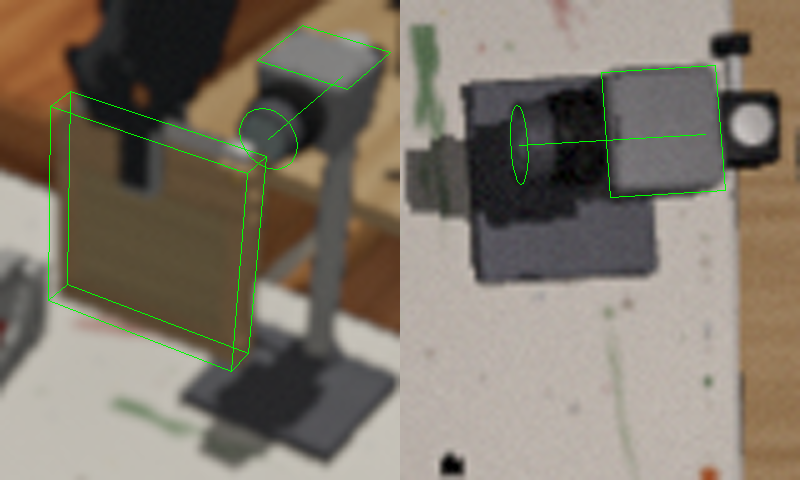

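```bash
python3 - <<'E'
from h import *
s=np.mean([robot.grab_frame("side")[...,::-1].astype(float) for _ in range(8)],0)
np.save("s_avg.npy",s)
t=cv2.imread("pics/t0.png").astype(float)
def z(im,x,y,w,h,k,st=5,gm=.6):
    c=255*(np.clip(im[y:y+h,x:x+w],0,255)/255)**gm
    o=cv2.resize(c.astype(np.uint8),None,fx=k,fy=k,interpolation=2)
    for i in range(0,w,st): cv2.line(o,(i*k+k//2,0),(i*k+k//2,4),(0,0,255),1);cv2.putText(o,str(x+i),(i*k,12),0,.28,(255,0,255))
    for i in range(0,h,st): cv2.line(o,(0,i*k+k//2),(4,i*k+k//2),(0,0,255),1);cv2.putText(o,str(y+i),(4,i*k+k//2+3),0,.28,(255,0,255))
    return o
a=z(t,348,138,40,30,10);b=z(s,283,94,40,30,10);c=z(s,248,100,56,75-15,7)
o=np.zeros((600,800,3),np.uint8);o[:300,:400]=a;o[300:,:400]=b;o[:420,400:792]=c
cv2.imwrite("pics/f.png",o)
E
```

View pics/f.png

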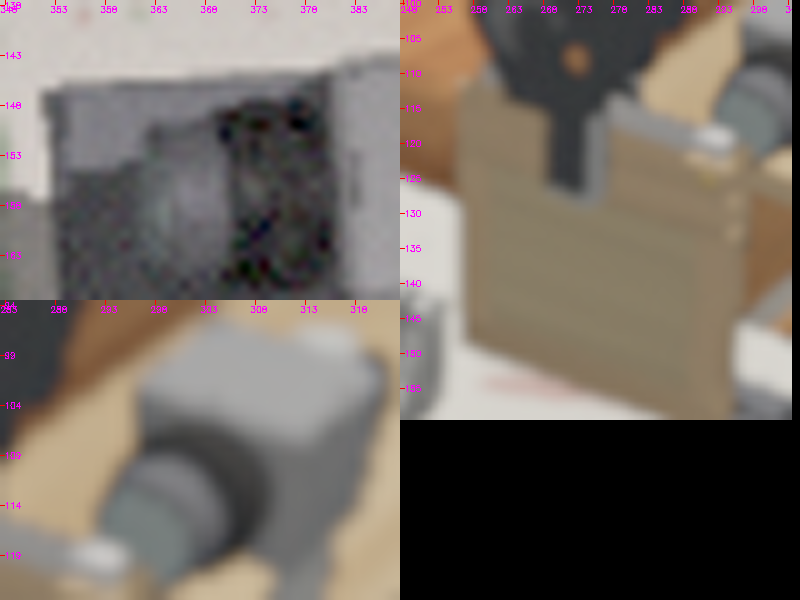

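Top and side views agree after refinement: the lens is at about (610.4, −181.3) and the camera yaw is about −1.55. So the target TCP is about (607.8, −58.3, 429) with tool yaw 3.162. The held carrier is centred as modelled.

```bash
python3 -c "
from h import *
go(607.8,-58.3,429,3.162)"
```

```text
t 14.88 pos [603.4 -58.6 428.9] q [-0.22  0.48  1.24 -0.    1.42 -1.84] F [-0.  -0.5 -2.4] w 17.1
turn [-0.003  0.     0.029] shift [-0.03   0.001 -0.   ]
```

```bash
python3 -m handwheel '[[0,0,0.015,-0.015,0,0,1],[0,0,0.029,-0.03,0,0,1],[0,0,0.029,-0.03,0,0,1],[0,0,0.029,-0.03,0,0,1],[0,0,0.029,-0.03,0,0,1],[0,0,0.029,-0.03,0,0,1]]'
python3 - <<'E'
from h import *
go(607.8,-58.3,429,3.162)
I={n:robot.grab_frame(n)[...,::-1] for n in("side","top")}
p=[607.8,-61.3,220];print(proj("side",p),proj("top",p))
for n in I: print(n,[(np.round(d["uv"],1).tolist(),round(d["p"],2)) for d in robot.tip_of(n,"panel_mid")][:4])
a=I["side"][60:360,130:370];b=I["top"][60:240,120:440]
o=np.zeros((600,800,3),np.uint8);o[:,:480]=cv2.resize(a,(480,600),interpolation=2);o[:180,480:]=b
o[190:490,480:]=cv2.resize(I["side"][85:168,245:333],(320,300),interpolation=2)
cv2.imwrite("pics/end.png",o)
E
```

```text
time: 15.62
eef_pos: [607.8, -58.4, 429.0]
tcp_rot: [0.0, -0.01, 1.0, -0.001]
ft_force: [-0.2, 0.1, -2.7]
grip_width: 17.3
t 15.62 pos [607.8 -58.4 429. ] q [-0.22  0.49  1.23 -0.    1.42 -1.81] F [-0.2  0.1 -2.7] w 17.3
turn [-0.003  0.001  0.   ] shift [0.    0.001 0.   ]
[[273.898239   137.03982978]] [[310.5959094  160.60914521]]
side [([273.1, 138.1], 0.85), ([253.4, 291.4], 0.73)]
top [([189.9, 231.0], 0.94), ([312.8, 160.6], 0.66)]
```

View pics/end.png

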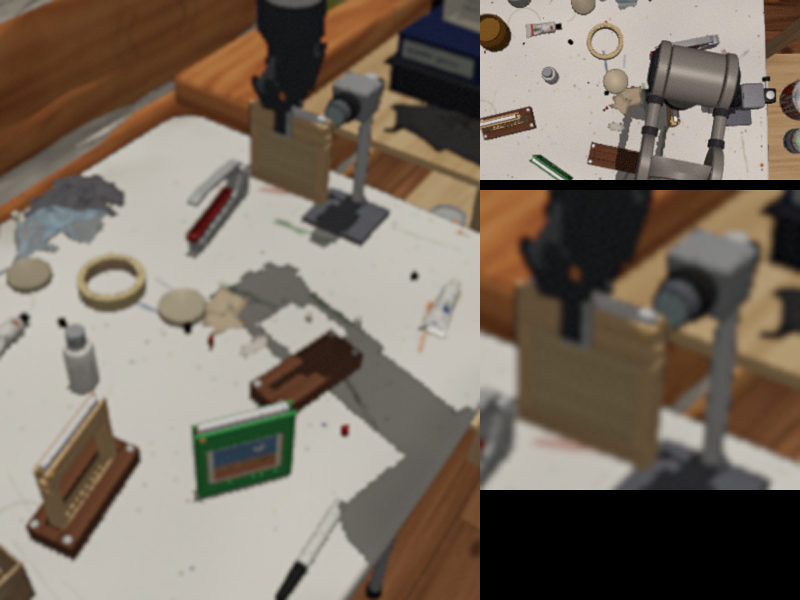

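The carrier is held upright, its keeper is down and its picture side faces the lens. The dock is empty, and the spare and the other things are undisturbed. The arm is steady, so I'm handing it in.

```bash
python3 -c "
from rig import robot
print(robot.sign_off())"
```

```text
the job is handed in; nothing more can be done
None
```

The job is handed in at about 15.8 s. The keeper bar is pressed down, and the gripper holds the loaded carrier in front of the inspection camera.

**What I did:**
- I pressed the bar with shut fingers to about 13 N. Contact came at the expected height of 130 mm.
- I gripped the header at 17.3 mm, lifted the carrier straight out of its dock and turned it to face the lens.

**Last checks:**
- **Position:** the tool is within 0.2 mm of its target (607.8, −58.3, 429), vertical to within about 0.2°, with the grip steady.
- **Picture's centre:** the network's estimate in the last pictures agrees with the aim point to about 1 px in the side view and 2 px in the top view, which is roughly 3–5 mm.
- **Scene:** the final picture shows the keeper down, the dock empty, and the spare, the green look-alike and the other things in view undisturbed.

**What disagreed:**
- **Carrier size:** the carrier looked about 5–7 % smaller in the pictures than its stated size, so I relied on its centre, which matched in both views.
- **Camera estimate:** my estimates of the camera's heading spread over about 2° and of the lens position over about 3 mm. I settled on combined values, so the final aim could be off by that much.
- **Picture side:** no camera could see it in the final pose. That it faces the lens follows from the turn I made and from the bare back facing the side camera.

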